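# Restock the swing-out spice tray

### The arm

A 6-joint arm with a two-finger parallel gripper is mounted at the origin on the work surface. World frame = base frame: x ahead of the robot, y to its left, z up, the work surface at z = 0. Lengths are in m, angles in rad, forces in N, time in s.
With the tool pointing down it reaches from about 0.225 to 0.725 m from the base axis. Payload 3.1 kg.
Tool frame: the origin (TCP) lies between the finger pads; the fingertips stand 22 mm ahead of it and the grasp point (between the pads) lies 3 mm ahead of it; z points along the fingers, x is the direction in which the jaws open and shut, and the axes are right-handed (so a half turn about z gives the same grasp; the last joint's range is limited). The gripper opens to 85 mm and grips with 20 to 120 N. Pads are 22 mm wide; open, the fingers measure 114 mm over their backs; the gripper's body (76 mm by 85 mm) begins 54 mm behind the grasp point. The pads swing forward as they close: fully open they stand 13 mm farther back than shut.
Start: joints at [1.22, 0.048, 0.099, 1.622, 0, 1.443], TCP at [0.116, 0.512, 0.253] pointing down, gripper open.
Joint ranges: [-2.91, 2.91], [-0.99, 1.94], [-1.21, 1.42], [-2.12, 2.29], [-1.49, 1.47], [-3.14, 3.14]. Speed limits (rad/s): [2.79, 2.79, 3.14, 3.14, 3.14, 3.14].

### API

Orientations are given as a 3x3 rotation matrix whose columns are the frame's x, y, z axes.
In Python, from plant import * gives the robot as it stands.
- The arm moves only by the tool jog_arm, never from a script. Its argument "motion" is a list of rows, each a list of 4 numbers: the shift along the tool's x, y, z in mm, then the turn about the tool's z in rad. In form: [[x, y, z, turn], ...]. A call has 1 to 10 rows; each row shifts and turns the commanded pose from where the row before left it, along the tool's axes as they then stand; what a row does not reach is not made up. A row lasts 1/12 s, in which the tool goes at most 41.7 mm and 7.16 degrees, less where a joint would pass 70% of its speed; a pose out of reach is approached as far as the arm can. A call with a gripper value outside its range is refused whole. "hand" is the finger opening in mm, from 0 to 85.4, set as the call begins (left out, the last holds). The fingers move at their own pace and stop on an object; "force" is the grip in N (left out, the last holds). Time passes only in rows, so rows that do not move let the fingers close. It gives the time, the measured TCP pose, the force and the opening at its end, in the units of the state.
- state(): the state, without advancing time (a new reading comes with each control period).
- camera(name): name is "scene" or "side" or "wrist"; returns a dict with "image" (400x640x3 uint8, red, green, blue), "vfov" (degrees; the focal length in pixels is half the picture's height over the tangent of half this angle, whatever the lens; pixels are square), "cx", "cy" (the principal point, pixels), "origin" and "orientation" of the camera in the world. Camera axes: x right, y down, z forward; pixel columns grow to the right and rows downward; lengths in m; the calibration is good to about 2 mm. The wrist camera is an equidistant fisheye: a pixel r from the principal point sees the ray r / f radians off the axis. A picture is of the moment at which its call begins. There is no depth.
- hand_in(): hands the job in, once; it reports no verdict.
Trained networks look in a picture, given as the dict that the camera call returned (one of the last four; its "shot" number tells which), for a name from the list of things; names that differ only in an ending like _2 or _b are one class to them, and where a whole thing is asked for, a point or a joint stands for the part that bears it (a point fixed in the world has none). Each returns a list of dicts, best first, with "score" (0 to 1); they miss things now and then, are a little off and sometimes report something else, mostly with a low value. They report only what shows in the picture. A call takes as long as a camera call. They do not tell look-alikes from the thing itself.
- masks_of(thing, picture): "pixels" (400x640 bool, what is visible of it) and "bbox" ([centre column, centre row, width, height] in pixels, round what is visible of it).
- tip_of(thing, picture): "location" ([row, column] in pixels: a listed point, or the origin of a listed thing).
The state is a dict: "time_s": time; "qpos": joint angles; "qvel": joint speeds; "joint_efforts": joint torques, N m; "tool_pos": TCP position; "orientation": TCP orientation; "force": force on the tool from outside, world axes, zero at the start; "moment": the same for the moment, N m; "grip_width": opening from 0.0 (shut) to 1.0 (fully open).
Only numpy, scipy, OpenCV 4.12 (cv2) and the standard library are available. Lean on these libraries where they do the work, as an engineer would, in place of code of your own. Each camera call takes 0.05 s, during which the arm holds its last target. There are 200 camera calls.

### The job

Push the free end of the spice tray to swing it out until you feel it come up against its stop, then, with it out, take the pepper grinder off and stand it fully on the cork mat, and stand every glass shaker on the ledge upright inside the tray. Then push the tray fully home again by its free end, with the shakers still standing in it; leave the mortar, the wooden box and the mug alone.

Things in the scene. Friction and masses are not known exactly. Their poses are not given: they have to be found in the camera images.
- post: Fixed steel pivot post with a brass cap, 42 mm across, 58 mm tall, at one end of the spice tray. Origin on the ledge, on the pivot axis. Its x axis points along the tray when the tray is home; the tray swings out from there towards its -y (clockwise seen from above).
- swing (a joint): Swing of the tray about the post, rad: 0 = fully home (hard end stop), growing clockwise seen from above as it swings out; it stays where left (friction about 0.5 N at the free end). Swinging out ends where the tray's side meets a hidden-set stop peg, somewhere at 0.8 to 1.15 rad: feel for it by force.
- tray: Long beech tray, 325 x 112 mm, on the post near one end. Origin on the ledge on the pivot axis; x runs along it to the free end, z up; turns with it. Outside: x -25 to 300, y -56 to 56, z 4 to 30 mm. Floor at z 14 mm, rims 6 mm thick up to z 30 (inner y -50 to 50). Post fills x -21 to 21. Three shakers fit in a row at x 56, 122, 188, y 0, leaving the free end clear for pushing.
- tray_end (a point): Point on the tray near its free end, 265 mm from the pivot, mid-width, 22 mm above the ledge; turns with the tray (same axes). Here the tray's sides (56 mm to either side) are pushed: its +y side to swing it out, its -y side to bring it home. The stop peg (16 mm thick, 26 mm tall, rubber tip) stands on the ledge on the -y side about 120 mm from the post, well clear of this end.
- grinder: Beech pepper grinder, round, 146 mm tall, foot 52 mm across, waist 38 mm at 45 mm up, head 46 mm across from 105 to 125 mm up, rounded top. 0.22 kg or so. Origin at the centre of its underside, z up. It starts standing on the tray, about 95 to 130 mm from the pivot.
- mat: Fixed round cork mat, 110 mm across, 6 mm thick, lying on the ledge. Origin at the centre of its underside.
- shaker_red: Square glass shaker with a red flip-top cap, 58 x 58 mm and 72 mm tall (glass to 54 mm, cap 56 x 56 mm above), about 0.2 kg; origin at the centre of its underside, z up, sides along x and y. Starts standing on the ledge; may be absent.
- shaker_green: Square glass shaker with a green flip-top cap, 58 x 58 mm and 72 mm tall (glass to 54 mm, cap 56 x 56 mm above), about 0.2 kg; origin at the centre of its underside, z up, sides along x and y. Starts standing on the ledge; may be absent.
- shaker_yellow: Square glass shaker with a yellow flip-top cap, 58 x 58 mm and 72 mm tall (glass to 54 mm, cap 56 x 56 mm above), about 0.2 kg; origin at the centre of its underside, z up, sides along x and y. Starts standing on the ledge; may be absent.
- mortar: Bystander: grey stoneware mortar, 114 mm across, 75 mm tall, its pestle leaning out to about 125 mm high. Origin at the centre of its underside. Leave alone.
- spice_box: Bystander: small wooden box with a swing door, 100 x 150 x 160 mm tall. Origin at the centre of its underside. Leave alone.
- mug: Bystander: blue mug, 76 mm across and 85 mm tall, handle to its +y. Origin at the centre of its underside. Leave alone.
Mind the look-alikes: they are no part of the job. What is shaped like the shaker_yellow but turquoise is not meant.

How it is judged:
By the outcome, as a careful person would: the job done as asked, in the order asked, and still so for the second after the job is handed in, with the robot touching nothing.
Of shaker_red, shaker_green, shaker_yellow only 2 to 3 are there at a start; the rules pass over those that are not, and their reading is None.
At some moment in a run one of shaker_red, shaker_green, shaker_yellow may be knocked a few centimetres aside while the robot is not near it.
It also fails if it takes over 210 s, if anything falls off the work surface, if the arm or the gripper's body presses on something with over 40 N, if the wrist force passes 120 N, or if a joint passes its speed limit or range.

## Working session

There is one attempt and no reset: what is moved stays moved. The work goes in short steps, Python scripts to look and compute and a tool call to move; the robot and the scene stay as the last step left them, time stands still between calls to the robot, and variables do not carry over. Pictures are saved under pics/ and viewed, about 12 in all and at most 16, crops included, and the job is handed in when it is done.

Besides the shell and the picture viewer there is one more tool, called after "Emit:" as name([rows], argument=value, ...), one row to a line, values as JSON. jog_arm: Moves the arm, as the interface text tells. Its arguments: {"type":"object","properties":{"motion":{"type":"array"},"hand":{"type":"number"},"force":{"type":"number"}},"required":["motion"]}

```bash
ls; mkdir -p pics
cat > h.py <<'E'
from plant import *
import numpy as np, cv2
def save(p,n): cv2.imwrite('pics/'+n+'.png',cv2.cvtColor(p['image'],cv2.COLOR_RGB2BGR))
def ray(p,col,row,wrist=False):
    f=200/np.tan(np.radians(p['vfov'])/2); u=np.array([col-p['cx'],row-p['cy']])
    if wrist:
        r=np.hypot(*u); t=r/f; d=np.array([*(u/max(r,1e-9)*np.sin(t)),np.cos(t)])
    else: d=np.array([u[0]/f,u[1]/f,1.])
    return np.array(p['origin']),np.array(p['orientation'])@d
def hit(p,col,row,z,wrist=False):
    o,d=ray(p,col,row,wrist); return o+d*(z-o[2])/d[2]
def proj(p,X,wrist=False):
    f=200/np.tan(np.radians(p['vfov'])/2); c=np.array(p['orientation']).T@(np.array(X)-p['origin'])
    if wrist:
        t=np.arctan2(np.hypot(c[0],c[1]),c[2]); u=c[:2]/np.hypot(c[0],c[1])*t*f
    else: u=c[:2]/c[2]*f
    return u+[p['cx'],p['cy']]
E
python3 - <<'E'
from h import *
for n in ['scene','side','wrist']:
    p=camera(n); save(p,n+'0'); print(n,p['vfov'],p['origin'],np.round(p['orientation'],2).tolist())
    for t in ['post','tray','tray_end','grinder','mat','shaker_red','shaker_green','shaker_yellow','mortar','spice_box','mug']:
        r=tip_of(t,p)
        for q in r[:3]:
            row,col=q['location']; 
            print(t,round(q['score'],2),np.round([col,row]),np.round(hit(p,col,row,0.022 if t=='tray_end' else (0.014 if t=='grinder' else 0),n=='wrist')[:2],3))
s=state(); print(s['tool_pos'],s['orientation'],s['force'])
E
```

```text
pics
scene 48.96878287307557 [ 1.09963556 -0.86242213  0.95721349] [[0.85, 0.32, -0.41], [0.52, -0.56, 0.64], [-0.02, -0.76, -0.65]]
post 0.71 [319. 163.] [0.378 0.235]
tray 0.74 [316. 163.] [0.367 0.228]
tray_end 0.75 [379. 180.] [0.626 0.227]
tray_end 0.64 [282. 309.] [ 0.644 -0.367]
mat 0.98 [316. 252.] [ 0.606 -0.146]
shaker_red 0.8 [233. 255.] [ 0.403 -0.277]
shaker_yellow 0.74 [198. 251.] [ 0.304 -0.317]
shaker_yellow 0.62 [206. 283.] [ 0.407 -0.394]
spice_box 0.78 [336. 137.] [0.345 0.415]
spice_box 0.43 [345. 167.] [0.474 0.259]
mug 0.74 [371. 257.] [ 0.753 -0.081]
mug 0.49 [320. 164.] [0.386 0.23 ]
side 57.253043716953265 [ 0.4678358  -0.92902888  0.65306951] [[1.0, -0.04, 0.05], [-0.06, -0.54, 0.84], [-0.01, -0.84, -0.54]]
post 0.96 [268. 174.] [0.359 0.246]
tray 0.83 [270. 173.] [0.365 0.248]
tray_end 0.79 [338. 169.] [0.611 0.218]
grinder 0.71 [301. 170.] [0.477 0.237]
mat 0.56 [339. 239.] [ 0.574 -0.142]
shaker_green 0.62 [340. 238.] [ 0.577 -0.138]
shaker_yellow 0.93 [231. 293.] [ 0.3  -0.32]
shaker_yellow 0.58 [279. 312.] [ 0.414 -0.384]
mortar 0.96 [375. 297.] [ 0.633 -0.355]
spice_box 0.7 [270. 151.] [0.357 0.435]
mug 0.76 [398. 225.] [ 0.753 -0.091]
wrist 65.70646984690485 [0.04932173 0.52593681 0.37356418] [[0.22, 0.94, 0.26], [0.98, -0.21, -0.06], [0.0, 0.27, -0.96]]
tray_end 0.26 [ 48. 360.] [ 0.389 -0.225]
grinder 0.49 [ 47. 361.] [ 0.4   -0.248]
shaker_red 0.9 [ 48. 363.] [ 0.421 -0.281]
shaker_yellow 0.97 [ 18. 325.] [ 0.299 -0.318]
shaker_yellow 0.71 [ 29. 358.] [ 0.413 -0.383]
[0.11599768 0.51201081 0.25329432] [[ 2.20965483e-01  9.75281627e-01 -5.63627535e-05]
 [ 9.75281627e-01 -2.20965486e-01 -3.69863820e-05]
 [-4.85263620e-05 -4.67968442e-05 -9.99999998e-01]] [-0.15618318  0.1812924  -0.39697979]
```

Run:
```python
import cv2,numpy as np
a=cv2.imread('pics/scene0.png');b=cv2.imread('pics/side0.png')
A=cv2.resize(a[110:350,170:490],(800,600),interpolation=cv2.INTER_CUBIC)
B=cv2.resize(b[110:350,180:500],(800,600),interpolation=cv2.INTER_CUBIC)
cv2.imwrite('pics/A.png',A);cv2.imwrite('pics/B.png',B)
```

```text
(no output)
```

View pics/A.png

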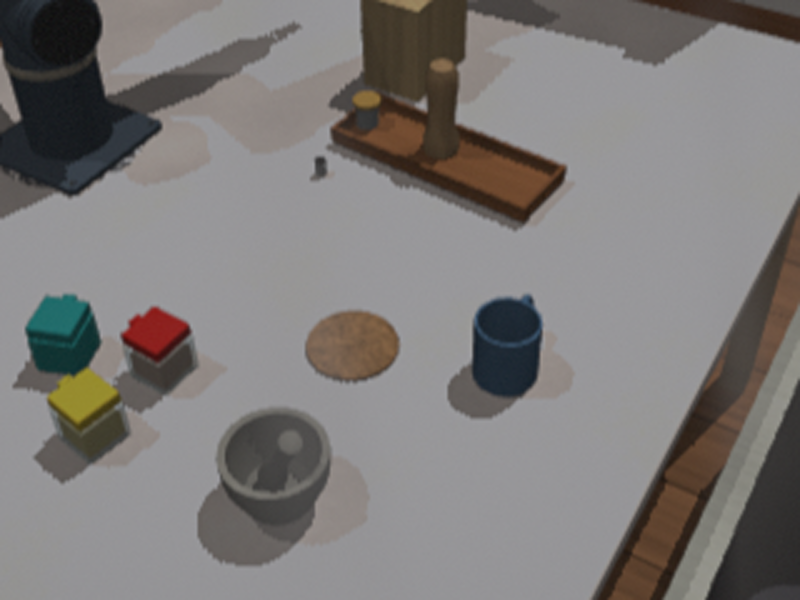

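View pics/B.png

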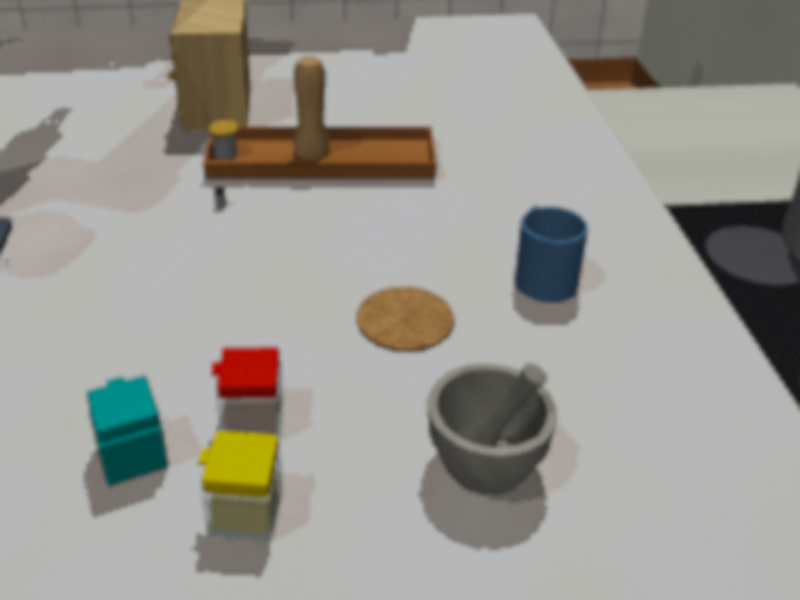

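Scene crop: the tray is home, with the post at its left end and the grinder on it. The peg is at about (298,176). The mat is at (316,252). There are three look-alike shakers: turquoise (198,251), red (233,255) and yellow (206,283). Red and yellow have clear glass and match the description. Turquoise is the decoy, and green is absent.

```bash
cat >> h.py <<'E'
def plan(target,R=None,pos=None):
    s=state(); R=np.array(s['orientation']); d=np.array(target)-s['tool_pos']
    return np.round(R.T@d*1000)
E
python3 - <<'E'
from h import *
a=camera('scene');b=camera('side')
f=lambda u,v:(u/2.5+170,v/2.5+110); g=lambda u,v:(u/2.5+180,v/2.5+110)
for n,c,z in [('fr bottom',(525,218),.004),('left bottom',(333,140),.004),('right top',(565,168),.03),('fr top',(522,205),.03),('left top',(332,128),.03),('back left top',(378,100),.03),('peg base',(320,178),0),('post top',(367,99),.058)]:
    print('scene',n,np.round(hit(a,*f(*c),z)[:2],3))
for n,c,z in [('fr bottom',(436,178),.004),('left bottom',(206,179),.004),('right top',(433,127),.03),('fr top',(436,164),.03),('left top',(206,165),.03),('post top',(224,127),.058),('peg base',(220,209),0)]:
    print('side',n,np.round(hit(b,*g(*c),z)[:2],3))
for n,p in [('scene',a),('side',b)]:
  for t in ['grinder','mat','shaker_red','shaker_yellow','mortar','mug']:
    for q in masks_of(t,p)[:3]: print(n,t,round(q['score'],2),np.round(q['bbox']))
E
```

```text
scene fr bottom [0.659 0.167]
scene left bottom [0.341 0.184]
scene right top [0.672 0.26 ]
scene fr top [0.656 0.16 ]
scene left top [0.345 0.179]
scene back left top [0.365 0.272]
scene peg base [0.372 0.105]
scene post top [0.372 0.232]
side fr bottom [0.662 0.161]
side left bottom [0.342 0.183]
side right top [0.672 0.265]
side fr top [0.66  0.155]
side left top [0.344 0.176]
side post top [0.369 0.234]
side peg base [0.365 0.109]
scene grinder 0.81 [343. 153.  11.  40.]
scene grinder 0.71 [350. 176.  92.  51.]
scene mat 0.68 [312. 249.  33.  22.]
scene shaker_red 0.82 [235. 250.  28.  33.]
scene shaker_yellow 0.67 [198. 244.  30.  35.]
scene shaker_yellow 0.57 [204. 275.  32.  36.]
scene mortar 0.68 [282. 297.  43.  48.]
scene mug 0.87 [370. 253.  28.  42.]
side grinder 0.76 [304. 152.  14.  37.]
side mat 0.92 [339. 237.  43.  26.]
side mat 0.69 [275. 304.  34.  48.]
side shaker_red 0.71 [278. 266.  26.  40.]
side shaker_yellow 0.96 [276. 305.  32.  46.]
side shaker_yellow 0.7 [231. 283.  37.  42.]
side shaker_yellow 0.37 [264. 135.  32.  54.]
side mortar 0.77 [378. 283.  54.  55.]
side mug 0.84 [401. 212.  30.  40.]
```

Emit:
jog_arm([
  [0,0,0,-0.081],
  [0,0,0,-0.081],
  [-9.7,33.3,0,0],
  [-9.7,33.3,0,0],
  [-9.7,33.3,0,0],
  [-9.7,33.3,0,0],
  [-9.7,33.3,0,0],
  [-9.7,33.3,0,0],
  [-9.7,33.3,0,0],
  [-9.7,33.3,0,0],
], hand=0)

```text
time_s: 3.33
tool_pos: [0.3787, 0.4176, 0.2534]
orientation: [[0.061, 0.998, 0.0], [0.998, -0.061, 0.0], [0.0, 0.0, -1.0]]
force: [0.8, 1.1, 0.6]
grip_width: 0.001
```

Emit:
jog_arm([
  [-9.7,33.3,0,0],
  [-9.7,33.3,0,0],
  [-9.7,33.3,0,0],
  [-9.7,33.3,0,0],
  [-9.7,33.3,0,0],
  [-9.7,33.3,0,0],
  [-9.7,33.3,0,0],
  [-9.7,33.3,0,0],
  [0,0,0,0],
  [0,0,0,0],
])

```text
time_s: 4.17
tool_pos: [0.6401, 0.3231, 0.2496]
orientation: [[0.064, 0.998, -0.004], [0.998, -0.064, -0.002], [-0.002, -0.004, -1.0]]
force: [-0.1, 0.0, -0.1]
grip_width: 0.002
```

Run:
```python
from h import *
p=camera('wrist');save(p,'w1');s=state();print(s['tool_pos'],np.round(s['orientation'],3).tolist(),s['force'],s['time_s'])
for t in ['post','tray_end','grinder']:
    for q in tip_of(t,p)[:2]:
        r,c=q['location'];print(t,q['score'],np.round([c,r]),np.round(hit(p,c,r,{'post':0,'tray_end':.022,'grinder':.014}[t],True),3))
```

```text
[0.63877639 0.32417346 0.25147044] [[0.062, 0.998, -0.003], [0.998, -0.062, -0.001], [-0.001, -0.003, -1.0]] [-0.76962646 -0.4849027   1.00572561] 4.2167
tray_end 0.68 [234. 176.] [0.63  0.222 0.022]
grinder 0.6 [242.  56.] [0.49  0.241 0.014]
```

View pics/w1.png

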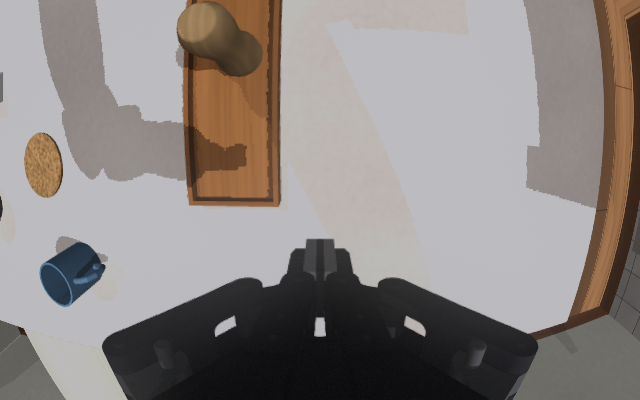

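Wrist view: the tray's free end is at about (235,200) and its +y rim at column 280. The shut fingers at (320,250) are clear of it. I'll lower them beside the tray.

Emit:
jog_arm([
  [0,-9,30,0],
  [0,0,30,0],
  [0,0,30,0],
  [0,0,30,0],
  [0,0,30,0],
  [0,0,30,0],
  [0,0,20,0],
  [0,0,10,0],
  [0,0,0,0],
  [0,0,0,0],
])

```text
time_s: 5.2
tool_pos: [0.629, 0.326, 0.0446]
orientation: [[0.06, 0.998, 0.001], [0.998, -0.06, 0.0], [0.0, 0.001, -1.0]]
force: [-0.1, 0.1, 0.4]
grip_width: -0.004
```

Emit:
jog_arm([
  [-4,0,0,0],
  [-4,0,0,0],
  [-4,0,0,0],
  [-4,0,0,0],
  [0,0,0,0],
  [0,0,0,0],
])

```text
time_s: 5.7
tool_pos: [0.6288, 0.3088, 0.0438]
orientation: [[0.062, 0.998, 0.001], [0.998, -0.062, 0.0], [0.0, 0.001, -1.0]]
force: [1.4, -0.9, 0.5]
grip_width: 0.0
```

Emit:
jog_arm([
  [-4,0,8,0],
  [-4,0,0,0],
  [-4,0,0,0],
  [-3,0,0,0],
  [-2,0,0,0.004],
  [-3,0.7,0,0.01],
  [-4,1,0,0.015],
  [-5.1,1.4,0,0.02],
  [-5.1,1.4,0,0.02],
  [-5.1,1.4,0,0.02],
])

```text
time_s: 6.53
tool_pos: [0.6313, 0.269, 0.0355]
orientation: [[0.151, 0.988, 0.0], [0.988, -0.151, 0.0], [0.0, 0.0, -1.0]]
force: [-0.4, 0.2, -0.1]
grip_width: 0.003
```

Emit:
jog_arm([
  [-5.1,1.4,0,0.02],
  [-5.1,1.4,0,0.02],
  [-5.1,1.4,0,0.02],
  [-5.1,1.4,0,0.02],
  [-5.1,1.4,0,0.02],
  [-5.1,1.4,0,0.02],
  [-5.1,1.4,0,0.02],
  [-5.1,1.4,0,0.02],
  [-5.1,1.4,0,0.02],
  [-5.1,1.4,0,0.02],
])

```text
time_s: 7.37
tool_pos: [0.6326, 0.2163, 0.0353]
orientation: [[0.345, 0.939, 0.0], [0.939, -0.345, -0.0], [0.0, 0.0, -1.0]]
force: [-0.6, 0.6, -0.1]
grip_width: -0.002
```

Emit:
jog_arm([
  [-5.1,1.4,0,0.02],
  [-5.1,1.4,0,0.02],
  [-5.1,1.4,0,0.02],
  [-5.1,1.4,0,0.02],
  [-5.1,1.4,0,0.02],
  [-5.1,1.4,0,0.02],
  [-5.1,1.4,0,0.02],
  [-5.1,1.4,0,0.02],
  [-5.1,1.4,0,0.02],
  [-5.1,1.4,0,0.02],
])

```text
time_s: 8.2
tool_pos: [0.6234, 0.1642, 0.0353]
orientation: [[0.524, 0.852, 0.0], [0.852, -0.524, 0.0], [0.0, 0.0, -1.0]]
force: [0.1, -0.2, 0.5]
grip_width: 0.001
```

Emit:
jog_arm([
  [-5.1,1.4,0,0.02],
  [-5.1,1.4,0,0.02],
  [-5.1,1.4,0,0.02],
  [-5.1,1.4,0,0.02],
  [-5.1,1.4,0,0.02],
  [-5.1,1.4,0,0.02],
  [-5.1,1.4,0,0.02],
  [-5.1,1.4,0,0.02],
  [-5.1,1.4,0,0.02],
  [-5.1,1.4,0,0.02],
])

```text
time_s: 9.03
tool_pos: [0.6042, 0.1151, 0.0353]
orientation: [[0.683, 0.73, 0.0], [0.73, -0.683, -0.0], [0.0, 0.0, -1.0]]
force: [0.4, 0.4, 0.5]
grip_width: 0.001
```

Emit:
jog_arm([
  [-4,1.1,0,0.016],
  [-3,0.8,0,0.012],
  [-2,0.5,0,0.008],
  [-1,0.3,0,0.004],
  [0,0,0,0],
])

```text
time_s: 9.45
tool_pos: [0.5993, 0.1062, 0.0353]
orientation: [[0.711, 0.704, -0.0], [0.704, -0.711, -0.0], [-0.0, 0.0, -1.0]]
force: [0.4, -0.5, 0.3]
grip_width: -0.002
```

Run:
```python
from h import *
a=camera('scene');b=camera('side')
A=cv2.resize(a['image'][110:350,170:490],(640,480),interpolation=cv2.INTER_CUBIC)
B=cv2.resize(b['image'][110:350,180:500],(640,480),interpolation=cv2.INTER_CUBIC)
save({'image':np.vstack([A[:300],B[:300]])},'c1'); s=state(); print(s['tool_pos'],s['orientation'][0],s['force'])
```

```text
[0.5994356  0.10647363 0.03531251] [7.10155562e-01 7.04044798e-01 9.10164261e-06] [ 0.80684877  0.00618113 -0.07858265]
```

View pics/c1.png

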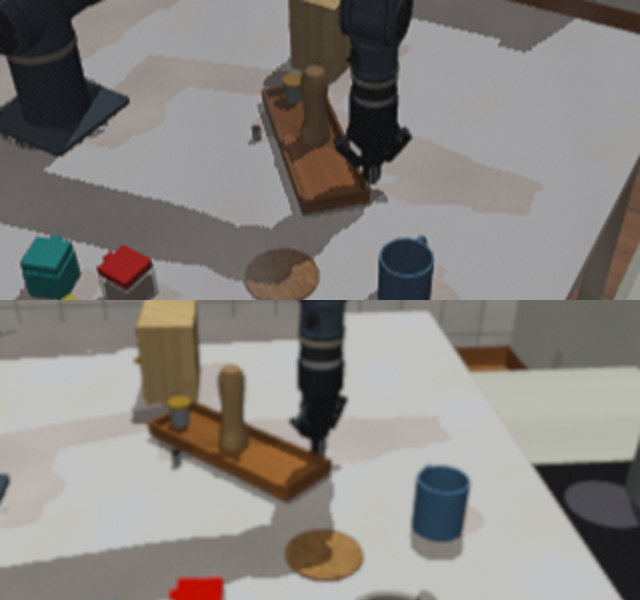

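The tray is following the fingers, and the grinder is still standing on it at about (315,110). I'll keep swinging, slowly from here.

Emit:
jog_arm([
  [-4,1.1,0,0.016],
  [-4,1.1,0,0.016],
  [-4,1.1,0,0.016],
  [-3,0.8,0,0.012],
  [-2,0.5,0,0.008],
  [-1.3,0.4,0,0.005],
  [-1.3,0.3,0,0.005],
  [-1.3,0.4,0,0.005],
  [-1.3,0.3,0,0.005],
  [-1.3,0.4,0,0.005],
])

```text
time_s: 10.38
tool_pos: [0.5864, 0.0859, 0.0353]
orientation: [[0.773, 0.635, 0.0], [0.635, -0.773, -0.0], [0.0, 0.0, -1.0]]
force: [0.5, 1.0, -0.2]
grip_width: 0.001
```

Emit:
jog_arm([
  [-1.3,0.3,0,0.005],
  [-1.3,0.4,0,0.005],
  [-1.3,0.3,0,0.005],
  [-1.3,0.4,0,0.005],
])

```text
time_s: 10.72
tool_pos: [0.5832, 0.0815, 0.0353]
orientation: [[0.785, 0.619, 0.0], [0.619, -0.785, -0.0], [0.0, 0.0, -1.0]]
force: [0.8, 0.6, 0.1]
grip_width: -0.002
```

Emit:
jog_arm([
  [-1.3,0.3,0,0.005],
  [-1.3,0.4,0,0.005],
  [-1.3,0.3,0,0.005],
  [-1.3,0.4,0,0.005],
  [-1.3,0.3,0,0.005],
  [-1.3,0.4,0,0.005],
])

```text
time_s: 11.22
tool_pos: [0.5782, 0.075, 0.0353]
orientation: [[0.804, 0.595, 0.0], [0.595, -0.804, -0.0], [0.0, 0.0, -1.0]]
force: [-0.2, -0.7, 0.1]
grip_width: -0.0
```

Emit:
jog_arm([
  [-1.3,0.3,0,0.005],
  [-1.3,0.4,0,0.005],
  [-1.3,0.3,0,0.005],
  [-1.3,0.4,0,0.005],
])

```text
time_s: 11.55
tool_pos: [0.5749, 0.0708, 0.0354]
orientation: [[0.815, 0.579, 0.0], [0.579, -0.815, 0.0], [0.0, 0.0, -1.0]]
force: [1.0, -1.2, 0.1]
grip_width: 0.002
```

Emit:
jog_arm([
  [-1.3,0.3,0,0.005],
  [-1.3,0.4,0,0.005],
  [-1.3,0.3,0,0.005],
  [-1.3,0.4,0,0.005],
])

```text
time_s: 11.88
tool_pos: [0.5714, 0.0667, 0.0353]
orientation: [[0.827, 0.563, 0.0], [0.563, -0.827, -0.0], [0.0, 0.0, -1.0]]
force: [0.8, -0.3, 0.1]
grip_width: -0.002
```

Emit:
jog_arm([
  [-1.3,0.3,0,0.005],
  [-1.3,0.4,0,0.005],
  [-1.3,0.3,0,0.005],
])

```text
time_s: 12.13
tool_pos: [0.5687, 0.0637, 0.0353]
orientation: [[0.835, 0.55, 0.0], [0.55, -0.835, -0.0], [0.0, 0.0, -1.0]]
force: [0.9, -0.3, 0.6]
grip_width: -0.0
```

Emit:
jog_arm([
  [-1.3,0.4,0,0.005],
  [-1.3,0.3,0,0.005],
  [-1.3,0.4,0,0.005],
])

```text
time_s: 12.38
tool_pos: [0.566, 0.0607, 0.0353]
orientation: [[0.843, 0.538, 0.0], [0.538, -0.843, 0.0], [0.0, -0.0, -1.0]]
force: [1.5, -0.7, -0.6]
grip_width: -0.0
```

Emit:
jog_arm([
  [-1.3,0.4,0,0.005],
  [-1.3,0.3,0,0.005],
  [-1.3,0.4,0,0.005],
])

```text
time_s: 12.63
tool_pos: [0.5633, 0.0577, 0.0353]
orientation: [[0.851, 0.525, -0.0], [0.525, -0.851, 0.0], [-0.0, -0.0, -1.0]]
force: [1.3, -0.1, 0.6]
grip_width: 0.004
```

Emit:
jog_arm([
  [-1.3,0.4,0,0.005],
  [-1.3,0.3,0,0.005],
  [-1.3,0.4,0,0.005],
])

```text
time_s: 12.88
tool_pos: [0.5606, 0.0547, 0.0353]
orientation: [[0.859, 0.512, -0.0], [0.512, -0.859, 0.0], [0.0, -0.0, -1.0]]
force: [0.9, -0.3, 0.2]
grip_width: 0.0
```

Emit:
jog_arm([
  [-1.3,0.4,0,0.005],
  [-1.3,0.3,0,0.005],
])

```text
time_s: 13.05
tool_pos: [0.5589, 0.0529, 0.0354]
orientation: [[0.864, 0.503, 0.0], [0.503, -0.864, 0.0], [0.001, -0.0, -1.0]]
force: [1.8, 1.9, -0.9]
grip_width: 0.001
```

Emit:
jog_arm([
  [-1.3,0.4,0,0.005],
  [-1.3,0.3,0,0.005],
])

```text
time_s: 13.22
tool_pos: [0.5585, 0.0523, 0.0355]
orientation: [[0.869, 0.495, 0.004], [0.495, -0.869, 0.004], [0.005, -0.001, -1.0]]
force: [5.4, 6.1, -3.5]
grip_width: 0.0
```

Stop felt: the force rose from about 1 N to about 8 N while the TCP stayed put, at a swing of about 0.985 rad. I'll hold briefly, back off, rise, and go to look at the grinder.

Emit:
jog_arm([
  [0,0,0,0],
  [0,0,0,0],
])

```text
time_s: 13.38
tool_pos: [0.5585, 0.0524, 0.0355]
orientation: [[0.869, 0.496, 0.004], [0.496, -0.869, 0.004], [0.005, -0.001, -1.0]]
force: [5.6, 3.9, -3.6]
grip_width: 0.0
```

Emit:
jog_arm([
  [5,0,0,0],
  [10,0,0,0],
  [0,0,-30,0],
  [0,0,-35,0],
  [0,0,-35,0],
  [0,0,-35,0],
  [0,0,-35,0],
  [0,0,-35,0],
  [0,0,-35,0],
  [0,0,-25,0],
])

```text
time_s: 14.22
tool_pos: [0.5698, 0.058, 0.304]
orientation: [[0.869, 0.495, 0.002], [0.495, -0.869, -0.001], [0.002, 0.002, -1.0]]
force: [1.1, -0.9, 0.3]
grip_width: 0.001
```

Emit:
jog_arm([
  [-22,-16,0,0],
  [-22,-16,0,0],
  [-22,-16,0,0],
  [-22,-16,0,0],
  [0,0,0,0],
  [0,0,0,0],
  [0,0,0,0],
], hand=85)

```text
time_s: 14.8
tool_pos: [0.462, 0.0702, 0.3004]
orientation: [[0.869, 0.495, 0.0], [0.495, -0.869, -0.001], [0.0, 0.001, -1.0]]
force: [0.4, -0.8, -0.1]
grip_width: 0.976
```

Run:
```python
from h import *
p=camera('wrist');save(p,'w2');s=state();print(s['tool_pos'],np.round(s['orientation'],3).tolist(),s['force'],s['time_s'])
for t in ['post','tray_end','grinder']:
    for q in tip_of(t,p)[:2]:
        r,c=q['location'];print(t,q['score'],np.round([c,r]),np.round(hit(p,c,r,{'post':0,'tray_end':.022,'grinder':.014}[t],True),3))
for q in masks_of('grinder',p)[:2]: print(q['score'],q['bbox'])
for n in ['scene','side']:
    b=camera(n)
    for t in ['post','tray_end','grinder','mat']:
        for q in tip_of(t,b)[:1]:
            r,c=q['location'];print(n,t,q['score'],np.round([c,r]),np.round(hit(b,c,r,{'post':0,'tray_end':.022,'grinder':.014,'mat':0}[t]),3))
    for t in ['grinder','mat']:
        for q in masks_of(t,b)[:2]: print(t,q['score'],q['bbox'],hit(b,*q['bbox'][:2],.006))
```

```text
[0.46234565 0.0701245  0.3002405 ] [[0.869, 0.495, 0.0], [0.495, -0.869, -0.001], [-0.0, 0.001, -1.0]] [-0.41173944  0.59838949 -0.80458571] 14.85
post 0.84 [319.  26.] [0.363 0.239 0.   ]
tray_end 0.94 [326. 222.] [0.505 0.011 0.022]
grinder 0.97 [330. 114.] [0.437 0.138 0.014]
0.74 [410.4, 322.7, 10.5, 16.0]
0.73 [323.2, 310.6, 67.2, 56.5]
scene post 0.67 [320. 161.] [0.376 0.246 0.   ]
scene tray_end 0.57 [316. 202.] [0.499 0.021 0.022]
scene grinder 0.96 [321. 178.] [0.443 0.143 0.014]
scene mat 0.61 [314. 250.] [ 0.595 -0.138  0.   ]
grinder 0.86 [318.6, 163.8, 15.0, 37.4] [0.38414574 0.22099223 0.006     ]
mat 0.72 [312.6, 248.6, 33.5, 21.6] [ 0.59197033 -0.14247249  0.006     ]
side post 0.88 [270. 174.] [0.364 0.245 0.   ]
side tray_end 0.64 [309. 203.] [0.497 0.01  0.022]
side grinder 0.75 [290. 185.] [0.44  0.135 0.014]
side mat 0.67 [338. 239.] [ 0.571 -0.143  0.   ]
grinder 0.76 [289.3, 165.9, 19.2, 39.6] [0.43544539 0.28806207 0.006     ]
mat 0.96 [341.4, 239.1, 40.0, 25.1] [ 0.57907543 -0.15058627  0.006     ]
```

View pics/w2.png

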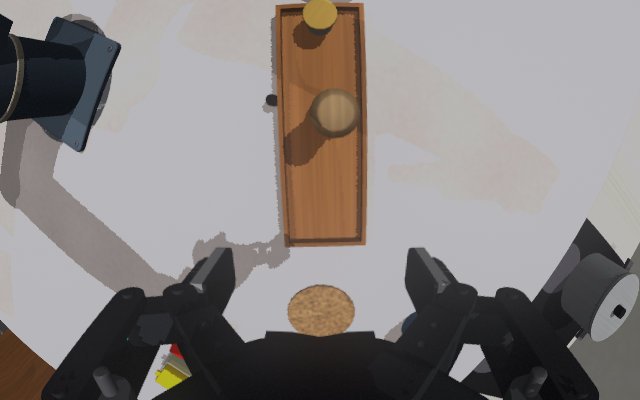

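Wrist view: the tray's side rests against the peg at (270,100), the grinder's head is at (335,112) and the mat is at (321,311). Next I'll compute the moves.

Run:
```python
from h import *
p=camera('wrist')
for n,c,z in [('grtop',(335,112),.152),('mat',(321,311),.006),('posttop',(320,14),.058),('FL',(284,246),.03),('FR',(366,243),.03),('BL',(276,7),.03),('BR',(364,4),.03)]:
    print(n,np.round(hit(p,*c,z,True),4))
G=hit(p,335,112,.152,True); print(plan([G[0],G[1],.25]))
for q in masks_of('mat',p)[:1]: print(q['bbox'],hit(p,*q['bbox'][:2],.006,True))
```

```text
grtop [0.4366 0.1392 0.152 ]
mat [ 0.5777 -0.1299  0.006 ]
posttop [0.3655 0.238  0.058 ]
FL [ 0.4703 -0.0455  0.03  ]
FR [0.5664 0.0143 0.03  ]
BL [0.3065 0.229  0.03  ]
BR [0.4012 0.2882 0.03  ]
[ 12. -72.  50.]
[323.0, 308.3, 65.7, 55.4] [ 0.57779632 -0.12361274  0.006     ]
```

Emit:
jog_arm([
  [4,-24,0,0],
  [4,-24,0,0],
  [4,-24,0,0],
  [0,0,30,0],
  [0,0,35,0],
  [0,0,35,0],
  [0,0,30,0],
  [0,0,25,0],
  [0,0,13,0],
  [0,0,0,0],
])

```text
time_s: 16.68
tool_pos: [0.4335, 0.1384, 0.1281]
orientation: [[0.869, 0.495, -0.008], [0.495, -0.869, -0.001], [-0.008, -0.003, -1.0]]
force: [-1.0, -0.8, 0.3]
grip_width: 0.997
```

Emit:
jog_arm([
  [0,0,0,0],
  [0,0,0,0],
  [0,0,0,0],
  [0,0,0,0],
  [0,0,0,0],
  [0,0,0,0],
  [0,0,0,0],
  [0,0,0,0],
], hand=30, force=35)

```text
time_s: 17.35
tool_pos: [0.4381, 0.1391, 0.1345]
orientation: [[0.869, 0.495, 0.004], [0.495, -0.869, 0.001], [0.004, 0.002, -1.0]]
force: [0.2, 1.0, 5.9]
grip_width: 0.522
```

Emit:
jog_arm([
  [0,0,-10,0],
  [0,0,-25,0],
  [0,0,-35,0],
  [0,0,-30,0],
  [0,10,0,0],
  [0,20,0,0],
  [0,30,0,0],
  [-2,30,0,0],
  [-2,30,0,0],
  [-2,30,0,0],
])

```text
time_s: 18.18
tool_pos: [0.5054, 0.0042, 0.2311]
orientation: [[0.869, 0.495, -0.002], [0.495, -0.869, 0.0], [-0.002, -0.001, -1.0]]
force: [-0.3, 0.0, -2.3]
grip_width: 0.525
```

Emit:
jog_arm([
  [-2,30,0,0],
  [-2,30,0,0],
  [-2,30,0,0],
  [-1,30,0,0],
  [0,30,0,0],
  [0,24,0,0],
  [0,14,0,0],
  [0,6,0,0],
  [0,0,0,0],
  [0,0,0,0],
])

```text
time_s: 19.02
tool_pos: [0.5949, -0.1659, 0.2313]
orientation: [[0.869, 0.495, -0.002], [0.495, -0.869, 0.002], [-0.001, -0.003, -1.0]]
force: [-0.7, -1.1, -2.8]
grip_width: 0.523
```

Run:
```python
from h import *
p=camera('wrist');a=camera('scene');b=camera('side')
A=cv2.resize(a['image'][150:330,190:430],(400,300),interpolation=cv2.INTER_CUBIC)
B=cv2.resize(b['image'][150:330,200:440],(400,300),interpolation=cv2.INTER_CUBIC)
W=cv2.resize(p['image'],(480,300))
save({'image':np.vstack([np.hstack([A,B]),np.hstack([W,np.zeros((300,320,3),np.uint8)])])},'c2'); s=state(); print(s['tool_pos'],s['orientation'][0],s['force'],s['grip_width'])
for n,q,w in [('scene',a,0),('side',b,0),('wrist',p,1)]:
    for t in ['mat']:
        for m in masks_of(t,q)[:1]: print(n,m['score'],m['bbox'],hit(q,*m['bbox'][:2],.006,w))
    for X in [(.582,-.14,.006),(.582+.055,-.14,.006),(.582-.055,-.14,.006),(.582,-.085,.006),(.582,-.195,.006)]: print(n,np.round(proj(q,X,w),1))
```

```text
[ 0.59515463 -0.16519586  0.23243524] [ 8.68184816e-01  4.96240804e-01 -4.35874657e-04] [-0.18471923  0.05511594 -2.51263224] 0.5233744055456048
scene 0.66 [311.4, 249.3, 32.7, 19.7] [ 0.5904376  -0.14657689  0.006     ]
scene [310.2 246.8]
scene [326.2 253.9]
scene [294.8 239.9]
scene [320.1 235.2]
scene [299.7 259. ]
side 0.59 [341.4, 236.7, 42.7, 26.5] [ 0.58030701 -0.14024411  0.006     ]
side [342.  236.6]
side [361.6 235.7]
side [322.3 237.5]
side [339.7 224.6]
side [344.5 249.8]
wrist 0.87 [325.1, 141.3, 95.1, 88.6] [ 0.5786789  -0.12757144  0.006     ]
wrist [322.1 152.3]
wrist [363.9 176.4]
wrist [279.2 128.5]
wrist [346.9 109.9]
wrist [298.4 193.7]
```

View pics/c2.png

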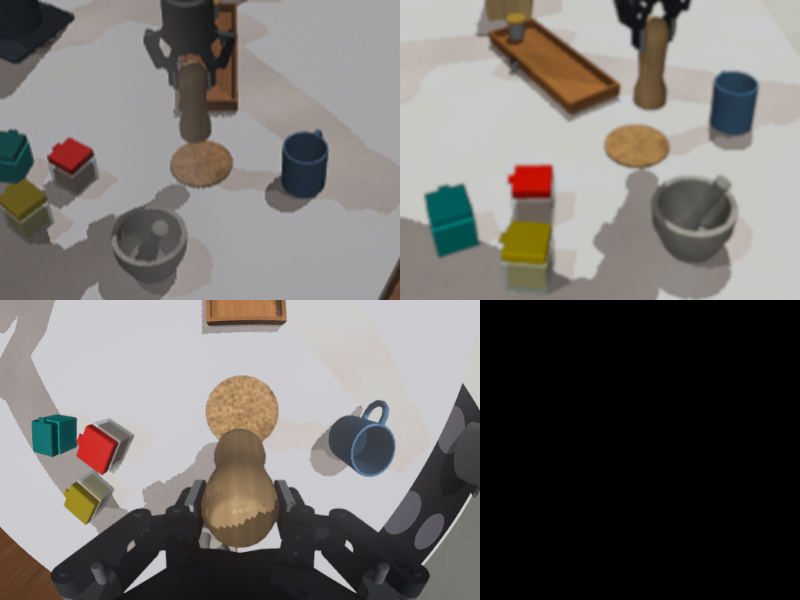

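The grinder is upright in the grip, and the mat is 31 mm back along tool -y. I'll move over it and lower.

Emit:
jog_arm([
  [1,-10,0,0],
  [1,-15,0,0],
  [0,-6,15,0],
  [0,0,25,0],
  [0,0,25,0],
  [0,0,18,0],
  [0,0,10,0],
  [0,0,6,0],
  [0,0,3,0],
  [0,0,0,0],
])

```text
time_s: 20.15
tool_pos: [0.5821, -0.1383, 0.1306]
orientation: [[0.869, 0.495, 0.0], [0.495, -0.869, -0.0], [0.0, 0.0, -1.0]]
force: [0.3, 0.2, -2.4]
grip_width: 0.525
```

Emit:
jog_arm([
  [0,0,1,0],
  [0,0,1,0],
  [0,0,1,0],
  [0,0,0,0],
])

```text
time_s: 20.48
tool_pos: [0.5824, -0.1387, 0.128]
orientation: [[0.869, 0.495, 0.001], [0.495, -0.869, -0.0], [0.001, 0.001, -1.0]]
force: [0.2, -0.2, -2.4]
grip_width: 0.52
```

Emit:
jog_arm([
  [0,0,1,0],
  [0,0,1,0],
  [0,0,0,0],
])

```text
time_s: 20.73
tool_pos: [0.5824, -0.1387, 0.1266]
orientation: [[0.869, 0.495, 0.001], [0.495, -0.869, -0.001], [0.001, 0.001, -1.0]]
force: [-0.4, 0.4, 2.3]
grip_width: 0.517
```

Emit:
jog_arm([
  [0,0,0,0],
  [0,0,0,0],
  [0,0,0,0],
  [0,0,0,0],
  [0,0,0,0],
  [0,0,-15,0],
  [0,0,-35,0],
  [0,0,-40,0],
  [0,0,-40,0],
  [0,0,-40,0],
], hand=85)

```text
time_s: 21.57
tool_pos: [0.5815, -0.1383, 0.2967]
orientation: [[0.869, 0.495, -0.001], [0.495, -0.869, 0.0], [-0.0, -0.0, -1.0]]
force: [1.4, -0.5, 0.5]
grip_width: 0.996
```

Emit:
jog_arm([
  [-24.7,17,0,0],
  [-24.7,17,0,0],
  [-24.7,17,0,0],
  [-24.7,17,0,0],
  [-24.7,17,0,0],
  [-24.7,17,0,0],
  [-24.7,17,0,0],
  [-24.7,17,0,0],
  [-24.7,17,0,0],
  [-24.7,17,0,0],
])

```text
time_s: 22.4
tool_pos: [0.4508, -0.4097, 0.2953]
orientation: [[0.869, 0.495, 0.0], [0.495, -0.869, -0.0], [0.0, 0.0, -1.0]]
force: [-0.3, -0.3, -0.9]
grip_width: 0.998
```

Emit:
jog_arm([
  [0,0,0,0],
  [0,0,0,0],
  [0,0,0,0],
])

```text
time_s: 22.65
tool_pos: [0.4516, -0.4083, 0.2952]
orientation: [[0.869, 0.495, 0.0], [0.495, -0.869, 0.001], [0.0, -0.001, -1.0]]
force: [0.1, 0.5, -0.5]
grip_width: 0.999
```

Run:
```python
from h import *
p=camera('wrist');save(p,'w3');s=state();print(s['tool_pos'],np.round(s['orientation'],3).tolist(),s['force'],s['time_s'],s['grip_width'])
for t in ['shaker_red','shaker_yellow','shaker_green']:
    for q in tip_of(t,p)[:3]:
        r,c=q['location'];print(t,q['score'],np.round([c,r]),np.round(hit(p,c,r,0,True),3))
    for q in masks_of(t,p)[:3]: print('m',q['score'],q['bbox'])
```

```text
[ 0.45189267 -0.40783059  0.29533836] [[0.869, 0.496, 0.0], [0.496, -0.869, 0.001], [0.0, -0.0, -1.0]] [ 1.18876328 -0.47598994  0.29140375] 22.7 0.9952105055846499
shaker_red 0.85 [345.  73.] [ 0.417 -0.281  0.   ]
m 0.95 [346.8, 67.0, 64.3, 71.8]
m 0.16 [489.0, 57.0, 61.8, 72.6]
shaker_yellow 0.75 [298. 142.] [ 0.409 -0.393  0.   ]
shaker_yellow 0.63 [254.  55.] [ 0.298 -0.317  0.   ]
m 0.87 [249.1, 50.4, 59.4, 63.2]
m 0.78 [297.4, 145.6, 65.7, 63.1]
shaker_green 0.7 [446. 195.] [ 0.631 -0.349  0.   ]
```

View pics/w3.png

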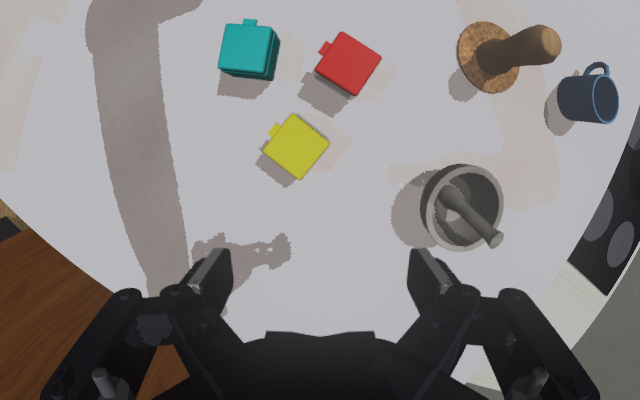

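Wrist view: the grinder stands on the mat at (490,55). Red cap at (349,63), yellow cap at (297,146), turquoise decoy at (249,48). I'll get cap centres and yaw from colour contours.

```bash
cat >> h.py <<'E'
def cap(p,col,tcpR):
    """cap centre/yaw from the wrist picture; the cap's top face at z=.072"""
    hsv=cv2.cvtColor(p['image'],cv2.COLOR_RGB2HSV); H,S,V=cv2.split(hsv)
    m=((H<8)|(H>172)) if col=='red' else ((H>24)&(H<36))
    m=(m&(S>150)&(V>60)).astype(np.uint8)
    m=cv2.morphologyEx(m,cv2.MORPH_OPEN,np.ones((11,11)))
    c=max(cv2.findContours(m,cv2.RETR_EXTERNAL,cv2.CHAIN_APPROX_NONE)[0],key=cv2.contourArea)[:,0,:]
    P=np.array([hit(p,u,v,.072,True)[:2] for u,v in c])
    (x,y),(w,h),a=cv2.minAreaRect((P*1000).astype(np.float32))
    R=np.array(tcpR); ax=np.arctan2(R[1,0],R[0,0])
    d=(ax-np.radians(a)+np.pi/4)%(np.pi/2)-np.pi/4   # clockwise turn for tool x to meet a side
    return x/1000,y/1000,w,h,np.radians(a),d,cv2.boundingRect(c)
E
python3 - <<'E'
from h import *
p=camera('wrist');s=state()
for c in ['red','yellow']:
    r=cap(p,c,s['orientation']); print(c,np.round(r[:6],4),r[6])
    print(plan([r[0],r[1],.3]))
print(s['qpos'])
for px in [(334,112),(382,62)]: print(hit(p,*px,.072,True))
E
```

```text
red [ 0.4104 -0.2806 54.2693 60.5644  1.5222  0.5677] (319, 36, 58, 56)
[  27. -131.   -5.]
yellow [ 0.4069 -0.3907 54.227  60.5383  1.4124  0.6775] (267, 118, 58, 57)
[-31. -37.  -5.]
[-8.44295655e-01  2.92663489e-01  4.60748719e-01  1.73863202e+00
 -3.88161641e-06  2.07382590e-01]
[ 0.42842842 -0.33659921  0.072     ]
[ 0.44562021 -0.25966224  0.072     ]
```

Emit:
jog_arm([
  [0,0,0,-0.111],
  [0,0,0,-0.112],
  [0,0,0,-0.111],
  [0,0,0,-0.112],
  [0,0,0,-0.111],
  [0,0,0,-0.112],
  [0,0,0,-0.111],
  [0,0,0,-0.112],
  [0,0,0,-0.111],
  [0,0,0,0],
])

```text
time_s: 23.88
tool_pos: [0.4517, -0.4083, 0.2954]
orientation: [[0.048, 0.999, 0.0], [0.999, -0.048, -0.0], [-0.0, 0.0, -1.0]]
force: [-0.6, -0.4, 0.8]
grip_width: 0.992
```

Emit:
jog_arm([
  [31.2,-11.9,0,0],
  [31.2,-11.9,0,0],
  [31.2,-11.9,0,0],
  [31.2,-11.9,0,0],
  [0,0,35,0],
  [0,0,40,0],
  [0,0,40,0],
  [0,0,15,0],
  [0,0,0,0],
  [0,0,0,0],
])

```text
time_s: 24.72
tool_pos: [0.4097, -0.2808, 0.1646]
orientation: [[0.051, 0.999, -0.002], [0.999, -0.051, 0.001], [0.001, -0.002, -1.0]]
force: [0.8, -0.1, 0.1]
grip_width: 0.996
```

Run:
```python
from h import *
p=camera('wrist');save(p,'w4');s=state();print(s['tool_pos'],np.round(s['orientation'],3).tolist(),s['force'],s['time_s'])
r=cap(p,'red',s['orientation']);print(np.round(r[:6],4),r[6],plan([r[0],r[1],.045]))
for q in tip_of('shaker_red',p)[:1]: print(q['score'],hit(p,q['location'][1],q['location'][0],0,True))
```

```text
[ 0.41070089 -0.28179777  0.1665686 ] [[0.051, 0.999, 0.001], [0.999, -0.051, -0.001], [-0.001, 0.001, -1.0]] [ 0.96301268 -0.44732508 -0.08706543] 24.7667
[ 4.08800e-01 -2.79600e-01  5.37861e+01  6.09116e+01  1.51950e+00
  3.00000e-04] (285, 171, 76, 81) [  2.  -2. 122.]
0.92 [ 0.41488919 -0.27832802  0.        ]
```

Emit:
jog_arm([
  [2,-1,30,0],
  [0,0,35,0],
  [0,0,30,0],
  [0,0,17,0],
  [0,0,9,0],
  [0,0,0,0],
  [0,0,0,0],
])

```text
time_s: 25.4
tool_pos: [0.4106, -0.2806, 0.0463]
orientation: [[0.05, 0.999, 0.002], [0.999, -0.05, -0.002], [-0.002, 0.002, -1.0]]
force: [0.1, 0.8, 0.5]
grip_width: 0.994
```

Emit:
jog_arm([
  [0,0,0,0],
  [0,0,0,0],
  [0,0,0,0],
  [0,0,0,0],
  [0,0,0,0],
  [0,0,0,0],
  [0,0,0,0],
  [0,0,0,0],
], hand=45, force=35)

```text
time_s: 26.07
tool_pos: [0.4109, -0.2806, 0.0468]
orientation: [[0.05, 0.999, 0.004], [0.999, -0.05, -0.003], [-0.003, 0.004, -1.0]]
force: [-0.1, 1.3, 5.6]
grip_width: 0.666
```

Emit:
jog_arm([
  [0,0,-10,0],
  [0,0,-25,0],
  [0,0,-35,0],
  [0,0,-40,0],
  [0,0,-20,0],
  [0,0,0,0.1],
  [0,0,0,0.1],
  [0,0,0,0.1],
  [0,0,0,0.1],
  [0,0,0,0.1],
])

```text
time_s: 26.9
tool_pos: [0.409, -0.2792, 0.1746]
orientation: [[0.527, 0.85, -0.0], [0.85, -0.527, 0.0], [-0.0, -0.0, -1.0]]
force: [0.4, 0.8, -1.1]
grip_width: 0.675
```

Emit:
jog_arm([
  [0,0,0,0.096],
  [0,0,0,0.097],
  [0,0,0,0.096],
  [0,0,0,0.097],
  [0,0,0,0.097],
  [9,-17,0,0],
  [18,-34,0,0],
  [18,-34,0,0],
  [18,-34,0,0],
  [18,-34,0,0],
])

```text
time_s: 27.73
tool_pos: [0.3997, -0.1051, 0.1745]
orientation: [[0.859, 0.511, -0.0], [0.511, -0.859, 0.0], [-0.0, -0.0, -1.0]]
force: [1.5, -0.4, -1.0]
grip_width: 0.669
```

Emit:
jog_arm([
  [18,-34,0,0],
  [18,-34,0,0],
  [18,-34,0,0],
  [18,-34,0,0],
  [18,-34,0,0],
  [18,-30,0,0],
  [18,-25,0,0],
  [18,-20,0,0],
  [10,-11,0,0],
  [0,0,0,0],
])

```text
time_s: 28.57
tool_pos: [0.4014, 0.1948, 0.1745]
orientation: [[0.857, 0.516, 0.0], [0.516, -0.857, 0.001], [0.001, -0.001, -1.0]]
force: [-0.0, -0.5, -0.9]
grip_width: 0.671
```

Emit:
jog_arm([
  [0,0,0,0],
  [0,0,0,0],
])

```text
time_s: 28.73
tool_pos: [0.4012, 0.1915, 0.1743]
orientation: [[0.859, 0.512, -0.001], [0.512, -0.859, -0.001], [-0.001, 0.001, -1.0]]
force: [0.4, 0.0, -1.6]
grip_width: 0.674
```

Run:
```python
from h import *
s=state();R=np.array(s['orientation']);print(s['tool_pos'],np.round(R,3).tolist(),s['force'],s['time_s'],s['grip_width'],plan([.3955,.188,.061]))
p=camera('wrist');save(p,'w5');a=camera('side')
A=a['image'][130:260,210:370]
W=p['image'].copy(); 
save({'image':np.hstack([cv2.resize(W,(480,300)),cv2.resize(A,(320,300))])},'c3')
for X in [(.366,.238,.058)]: print(proj(p,X,True))
```

```text
[0.40118124 0.1915038  0.17432065] [[0.859, 0.512, -0.001], [0.512, -0.859, -0.001], [-0.001, 0.001, -1.0]] [ 3.59130177e-01  1.31095160e-03 -1.57224583e+00] 28.7333 0.6736671576738507 [ -7.   0. 113.]
[312.61329606 129.73048676]
```

View pics/c3.png

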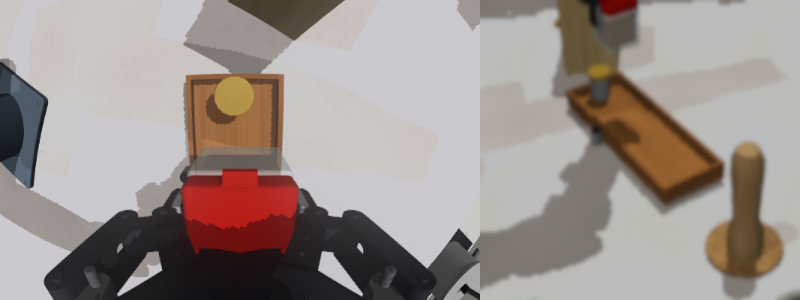

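The post cap shows at (312,129), exactly where the calibration predicts. The shaker is held level and the tray lies under it. Lowering.

Emit:
jog_arm([
  [-3,2,0,0],
  [-4,1,10,0],
  [0,0,25,0],
  [0,0,30,0],
  [0,0,22,0],
  [0,0,12,0],
  [0,0,7,0],
  [0,0,4,0],
  [0,0,0,0],
  [0,0,0,0],
])

```text
time_s: 29.67
tool_pos: [0.3978, 0.186, 0.0653]
orientation: [[0.859, 0.512, 0.002], [0.512, -0.859, 0.0], [0.002, 0.0, -1.0]]
force: [0.1, 0.3, -1.5]
grip_width: 0.674
```

Emit:
jog_arm([
  [0,0,1,0],
  [0,0,1,0],
  [0,0,0,0],
])

```text
time_s: 29.92
tool_pos: [0.3977, 0.1862, 0.063]
orientation: [[0.859, 0.512, 0.001], [0.512, -0.859, 0.0], [0.001, 0.0, -1.0]]
force: [-0.2, -0.3, -1.4]
grip_width: 0.669
```

Emit:
jog_arm([
  [0,0,1,0],
  [0,0,1,0],
  [0,0,0,0],
])

```text
time_s: 30.17
tool_pos: [0.3974, 0.1862, 0.0609]
orientation: [[0.859, 0.513, 0.001], [0.513, -0.859, 0.0], [0.001, 0.0, -1.0]]
force: [-0.4, 0.4, 0.8]
grip_width: 0.671
```

Emit:
jog_arm([
  [0,0,0,0],
  [0,0,0,0],
  [0,0,0,0],
  [0,0,0,0],
  [0,0,-15,0],
  [0,0,-35,0],
  [0,0,-40,0],
  [0,0,-40,0],
  [0,0,-40,0],
  [0,0,-40,0],
], hand=85)

```text
time_s: 31.0
tool_pos: [0.3967, 0.1859, 0.2722]
orientation: [[0.859, 0.512, 0.0], [0.512, -0.859, 0.0], [0.0, 0.0, -1.0]]
force: [0.6, 1.1, 0.5]
grip_width: 0.997
```

Emit:
jog_arm([
  [0,0,-30,0],
  [0,0,0,-0.11],
  [0,0,0,-0.11],
  [0,0,0,-0.11],
  [0,0,0,-0.11],
  [0,0,0,-0.11],
  [0,0,0,-0.11],
  [0,0,0,-0.11],
  [0,0,0,-0.105],
  [0,0,0,0],
])

```text
time_s: 31.83
tool_pos: [0.3971, 0.186, 0.3003]
orientation: [[0.155, 0.988, -0.0], [0.988, -0.155, -0.0], [-0.0, -0.0, -1.0]]
force: [-0.7, 0.7, 0.3]
grip_width: 0.99
```

Emit:
jog_arm([
  [-35.4,10.7,0,0],
  [-35.4,10.7,0,0],
  [-35.4,10.7,0,0],
  [-35.4,10.7,0,0],
  [-35.4,10.7,0,0],
  [-35.4,10.7,0,0],
  [-35.4,10.7,0,0],
  [-35.4,10.7,0,0],
  [-35.4,10.7,0,0],
  [-35.4,10.7,0,0],
])

```text
time_s: 32.67
tool_pos: [0.447, -0.1823, 0.3003]
orientation: [[0.161, 0.987, 0.0], [0.987, -0.161, -0.0], [0.0, 0.0, -1.0]]
force: [-0.2, -0.3, 0.3]
grip_width: 0.996
```

Emit:
jog_arm([
  [-35.4,10.7,0,0],
  [-35.4,10.7,0,0],
  [-35.4,10.7,0,0],
  [-35.4,10.7,0,0],
  [-35.4,10.7,0,0],
  [-35.4,10.7,0,0],
  [0,0,0,0],
  [0,0,0,0],
  [0,0,0,0],
])

```text
time_s: 33.42
tool_pos: [0.477, -0.4001, 0.2997]
orientation: [[0.159, 0.987, -0.001], [0.987, -0.159, 0.002], [0.001, -0.001, -1.0]]
force: [-0.6, 0.9, 0.4]
grip_width: 0.995
```

Run:
```python
from h import *
p=camera('wrist');save(p,'w6');s=state();print(s['tool_pos'],np.round(s['orientation'],3).tolist(),s['force'],s['time_s'])
r=cap(p,'yellow',s['orientation']);print(np.round(r[:6],4),r[6],plan([r[0],r[1],.045]))
a=camera('scene');b=camera('side')
A=cv2.resize(a['image'][130:310,190:430],(400,300));B=cv2.resize(b['image'][130:310,200:440],(400,300))
save({'image':np.vstack([np.hstack([A,B]),np.hstack([cv2.resize(p['image'],(480,300)),np.zeros((300,320,3),np.uint8)])])},'c4')
```

```text
[ 0.4771759  -0.3994492   0.30067358] [[0.158, 0.987, 0.0], [0.987, -0.158, 0.0], [0.0, 0.0, -1.0]] [ 0.88679926 -0.82666826 -0.5586812 ] 33.4667
[ 4.06600e-01 -3.91400e-01  5.35787e+01  5.97806e+01  1.40620e+00
  6.10000e-03] (294, 89, 49, 54) [ -3. -71. 256.]
```

View pics/c4.png

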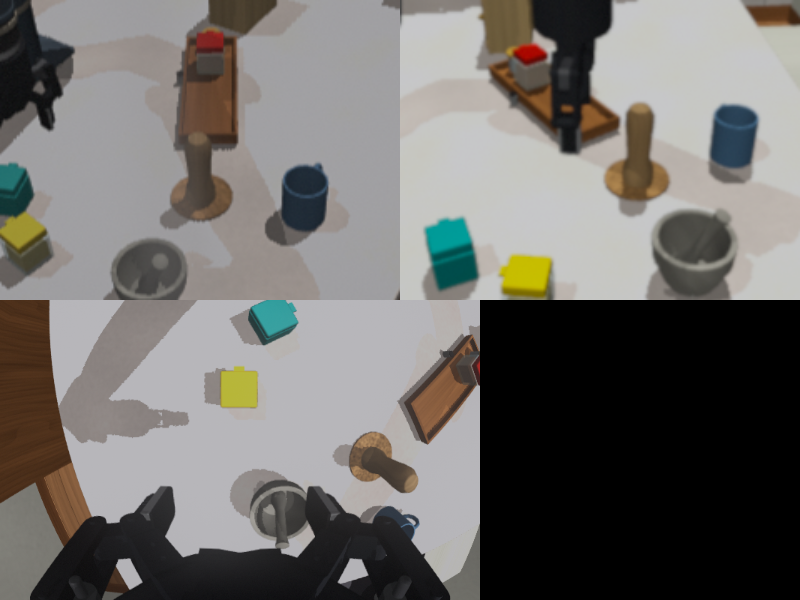

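Red stands in the tray and the grinder on the mat. Yellow, at (239,388) in the lower panel, is where it was. Going down for it.

Emit:
jog_arm([
  [-1,-24,0,0],
  [-1,-24,0,0],
  [-1,-23,0,0],
  [0,0,35,0],
  [0,0,40,0],
  [0,0,40,0],
  [0,0,40,0],
  [0,0,40,0],
  [0,0,30,0],
  [0,0,20,0],
])

```text
time_s: 34.4
tool_pos: [0.4052, -0.3888, 0.052]
orientation: [[0.156, 0.988, -0.003], [0.988, -0.156, 0.003], [0.003, -0.003, -1.0]]
force: [0.4, 0.5, -0.2]
grip_width: 0.995
```

Emit:
jog_arm([
  [0,0,9,0],
  [0,0,0,0],
  [0,0,0,0],
])

```text
time_s: 34.65
tool_pos: [0.4071, -0.3919, 0.0477]
orientation: [[0.156, 0.988, 0.001], [0.988, -0.156, -0.001], [-0.001, 0.001, -1.0]]
force: [0.3, 0.1, 0.4]
grip_width: 0.996
```

Emit:
jog_arm([
  [0,0,0,0],
  [0,0,0,0],
  [0,0,0,0],
  [0,0,0,0],
  [0,0,0,0],
  [0,0,0,0],
  [0,0,0,0],
  [0,0,0,0],
], hand=45)

```text
time_s: 35.32
tool_pos: [0.408, -0.3933, 0.0492]
orientation: [[0.157, 0.988, 0.004], [0.988, -0.157, -0.003], [-0.002, 0.004, -1.0]]
force: [0.1, 1.3, 5.7]
grip_width: 0.672
```

Emit:
jog_arm([
  [0,0,-10,0],
  [0,0,-25,0],
  [0,0,-35,0],
  [0,0,-40,0],
  [0,0,-20,0],
  [0,0,0,0.11],
  [0,0,0,0.11],
  [0,0,0,0.11],
  [0,0,0,0.11],
  [0,0,0,0.11],
])

```text
time_s: 36.15
tool_pos: [0.4063, -0.3921, 0.1766]
orientation: [[0.654, 0.756, -0.0], [0.756, -0.654, -0.0], [-0.0, -0.0, -1.0]]
force: [0.3, 0.1, -1.9]
grip_width: 0.668
```

Emit:
jog_arm([
  [0,0,0,0.11],
  [0,0,0,0.11],
  [0,0,0,0.108],
  [0,0,0,0],
  [0,0,0,0],
])

```text
time_s: 36.57
tool_pos: [0.4064, -0.392, 0.1764]
orientation: [[0.859, 0.512, -0.0], [0.512, -0.859, 0.0], [-0.0, -0.0, -1.0]]
force: [-0.8, -0.4, -2.0]
grip_width: 0.671
```

Emit:
jog_arm([
  [10,-15,0,0],
  [20.5,-30.5,0,0],
  [20.5,-30.5,0,0],
  [20.5,-30.5,0,0],
  [20.5,-30.5,0,0],
  [20.5,-30.5,0,0],
  [20.5,-30.5,0,0],
  [20.5,-30.5,0,0],
  [20.5,-30.5,0,0],
  [20.5,-30.5,0,0],
])

```text
time_s: 37.4
tool_pos: [0.426, -0.0422, 0.1767]
orientation: [[0.859, 0.512, 0.001], [0.512, -0.859, -0.0], [0.001, 0.001, -1.0]]
force: [1.1, -1.1, -2.7]
grip_width: 0.67
```

Emit:
jog_arm([
  [20.5,-30.5,0,0],
  [20.5,-30.5,0,0],
  [20.5,-30.5,0,0],
  [20.5,-30.5,0,0],
  [10,-15,0,0],
  [0,0,0,0],
  [0,0,0,0],
  [0,0,0,0],
])

```text
time_s: 38.07
tool_pos: [0.4355, 0.1204, 0.1764]
orientation: [[0.86, 0.511, -0.0], [0.511, -0.86, -0.001], [-0.001, 0.001, -1.0]]
force: [-0.2, 0.7, -2.4]
grip_width: 0.669
```

Run:
```python
from h import *
s=state();print(s['tool_pos'],s['force'],s['grip_width'],plan([.4346,.1217,.0632]))
p=camera('wrist');r=cap(p,'red',s['orientation']);print(np.round(r[:6],4),r[6])
save(p,'w7'); print('red expected cap at z .086:',[np.round(hit(p,r[6][0]+r[6][2]/2,r[6][1]+r[6][3]/2,.086,True),4)])
```

```text
[0.43547108 0.12042823 0.17635329] [-0.18458771  0.71270461 -2.40226802] 0.669250644820857 [ -0.  -2. 113.]
[ 3.96700e-01  1.85600e-01  5.88796e+01  6.58694e+01  5.38300e-01
 -2.10000e-03] (280, 61, 83, 91)
red expected cap at z .086: [array([0.3975, 0.1848, 0.086 ])]
```

View pics/w7.png

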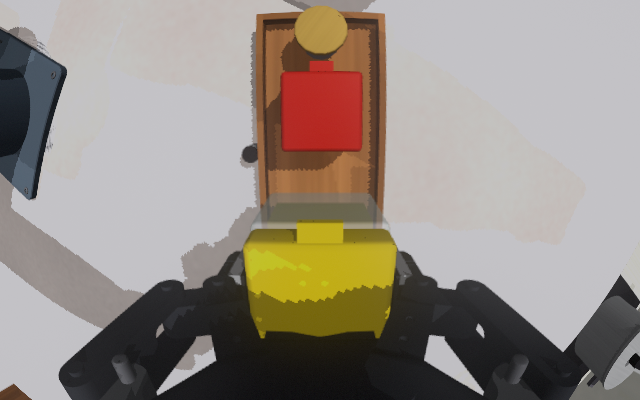

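Red stands squarely in the tray at (322,110), and the held yellow is in line behind it with a clear gap. Lowering.

Emit:
jog_arm([
  [0,0,10,0],
  [0,0,25,0],
  [0,0,30,0],
  [0,0,22,0],
  [0,0,12,0],
  [0,0,7,0],
  [0,0,3,0],
  [0,0,1,0],
  [0,0,0,0],
  [0,0,0,0],
])

```text
time_s: 38.95
tool_pos: [0.4367, 0.1209, 0.0676]
orientation: [[0.86, 0.51, 0.003], [0.51, -0.86, 0.0], [0.002, 0.001, -1.0]]
force: [0.6, 0.0, -1.1]
grip_width: 0.67
```

Emit:
jog_arm([
  [0,0,1,0],
  [0,0,1,0],
  [0,0,0,0],
])

```text
time_s: 39.2
tool_pos: [0.4359, 0.121, 0.0647]
orientation: [[0.86, 0.51, 0.001], [0.51, -0.86, 0.0], [0.001, 0.0, -1.0]]
force: [-0.1, -0.2, -2.0]
grip_width: 0.668
```

Emit:
jog_arm([
  [0,0,1,0],
  [0,0,1,0],
  [0,0,0,0],
])

```text
time_s: 39.45
tool_pos: [0.4361, 0.1212, 0.0632]
orientation: [[0.86, 0.51, 0.001], [0.51, -0.86, 0.0], [0.001, 0.0, -1.0]]
force: [-0.6, 0.4, 3.7]
grip_width: 0.67
```

Emit:
jog_arm([
  [0,0,0,0],
  [0,0,0,0],
  [0,0,0,0],
  [0,0,0,0],
  [0,0,-15,0],
  [0,0,-35,0],
  [0,0,-40,0],
  [0,0,-40,0],
  [0,0,-40,0],
  [0,0,-20,0],
], hand=85)

```text
time_s: 40.28
tool_pos: [0.4372, 0.1211, 0.2578]
orientation: [[0.86, 0.51, 0.008], [0.51, -0.86, 0.001], [0.007, 0.003, -1.0]]
force: [0.8, 0.3, 0.0]
grip_width: 0.992
```

Emit:
jog_arm([
  [-22,25.6,0,0],
  [-22,25.6,0,0],
  [-22,25.6,0,0],
  [-22,25.6,0,0],
  [-22,25.6,0,0],
  [0,0,0,0],
  [0,0,0,0],
  [0,0,0,0],
  [0,0,0,0],
], hand=0)

```text
time_s: 41.03
tool_pos: [0.4063, -0.0443, 0.2522]
orientation: [[0.86, 0.511, -0.0], [0.511, -0.86, 0.001], [0.0, -0.001, -1.0]]
force: [0.3, 0.5, -1.0]
grip_width: 0.004
```

Run:
```python
from h import *
p=camera('wrist');save(p,'w8');s=state();print(s['tool_pos'],np.round(s['orientation'],3).tolist(),s['force'],s['time_s'],s['grip_width'])
for q in tip_of('tray_end',p)[:1]: print(q['score'],hit(p,q['location'][1],q['location'][0],.022,True))
```

```text
[ 0.4063669  -0.04417015  0.25225282] [[0.859, 0.512, -0.0], [0.512, -0.859, 0.0], [0.0, -0.0, -1.0]] [-0.80275864 -0.66311252 -0.00718212] 41.0833 0.000331201911971887
0.94 [0.50508775 0.01116237 0.022     ]
```

View pics/w8.png

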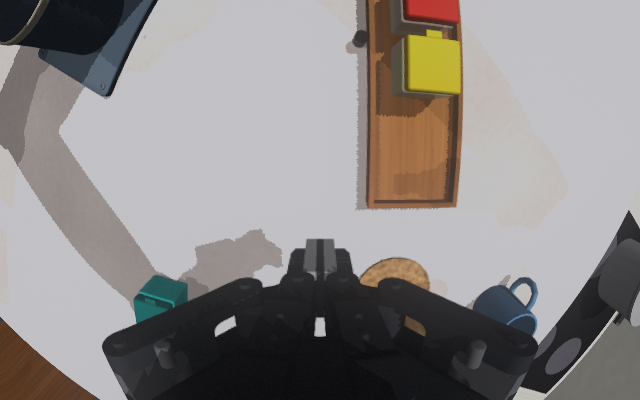

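Both shakers stand upright in the tray: yellow at (432,66), red above it. The shut fingers at (320,255) are clear on the -y side of the free end. I'll lower them and bring the tray home.

Emit:
jog_arm([
  [0,0,30,0],
  [0,0,35,0],
  [0,0,35,0],
  [0,0,35,0],
  [0,0,35,0],
  [0,0,25,0],
  [0,0,15,0],
  [0,0,6,0],
  [0,0,0,0],
  [0,0,0,0],
])

```text
time_s: 41.97
tool_pos: [0.4067, -0.0448, 0.0369]
orientation: [[0.86, 0.511, 0.001], [0.511, -0.86, -0.0], [0.0, 0.0, -1.0]]
force: [-0.3, -0.6, 0.6]
grip_width: -0.004
```

Emit:
jog_arm([
  [6,0,0,0],
  [8,0,0,0],
  [7,0,0,0],
  [5,0,0,0],
  [3,0,0,0],
  [2,0,0,0],
  [1.5,0,0,0],
  [1.5,0,0,0],
  [1.5,0,0,0],
])

```text
time_s: 42.72
tool_pos: [0.4366, -0.0271, 0.0362]
orientation: [[0.86, 0.51, -0.0], [0.51, -0.86, 0.0], [-0.0, -0.0, -1.0]]
force: [0.3, 0.3, -0.6]
grip_width: 0.0
```

Emit:
jog_arm([
  [1.5,0.4,0,-0.006],
  [2,0.5,0,-0.008],
  [2.6,0.7,0,-0.01],
  [3.1,0.8,0,-0.012],
  [3.9,1.1,0,-0.015],
  [3.9,1.1,0,-0.015],
  [3.9,1.1,0,-0.015],
  [3.9,1.1,0,-0.015],
  [3.9,1.1,0,-0.015],
  [3.9,1.1,0,-0.015],
])

```text
time_s: 43.55
tool_pos: [0.4692, -0.0162, 0.0362]
orientation: [[0.788, 0.615, -0.0], [0.615, -0.788, 0.0], [-0.0, -0.0, -1.0]]
force: [-1.1, 0.4, 0.3]
grip_width: -0.001
```

Emit:
jog_arm([
  [3.9,1.1,0,-0.015],
  [3.9,1.1,0,-0.015],
  [3.9,1.1,0,-0.015],
  [3.9,1.1,0,-0.015],
  [3.9,1.1,0,-0.015],
  [3.9,1.1,0,-0.015],
  [3.9,1.1,0,-0.015],
  [3.9,1.1,0,-0.015],
  [3.9,1.1,0,-0.015],
  [3.9,1.1,0,-0.015],
])

```text
time_s: 44.38
tool_pos: [0.5055, 0.0015, 0.0363]
orientation: [[0.688, 0.726, -0.0], [0.726, -0.688, 0.0], [-0.0, -0.0, -1.0]]
force: [-0.2, 0.6, -0.2]
grip_width: 0.001
```

Emit:
jog_arm([
  [3.9,1.1,0,-0.015],
  [3.9,1.1,0,-0.015],
  [3.9,1.1,0,-0.015],
  [3.9,1.1,0,-0.015],
  [3.9,1.1,0,-0.015],
  [3.9,1.1,0,-0.015],
  [3.9,1.1,0,-0.015],
  [3.9,1.1,0,-0.015],
  [3.9,1.1,0,-0.015],
  [3.9,1.1,0,-0.015],
])

```text
time_s: 45.22
tool_pos: [0.5389, 0.0245, 0.0363]
orientation: [[0.571, 0.821, 0.0], [0.821, -0.571, -0.0], [-0.0, 0.0, -1.0]]
force: [-0.0, -0.3, -0.1]
grip_width: -0.001
```

```bash
cat > geo.py <<'E'
from h import *
s=state();R=np.array(s['orientation']);a=np.arctan2(R[1,1],R[0,1]);r=np.array(s['tool_pos'])[:2]-[.366,.238]
print('tool y ang',round(a,3),'along',round(r@[np.cos(a),np.sin(a)],4),'lat',round(r@[-np.sin(a),np.cos(a)],4),s['force'],s['time_s'])
print('tray ang if lat .0715',np.arctan2(r[1],r[0])+np.arcsin(.0715/np.hypot(*r)))
E
python3 geo.py
```

```text
tool y ang -0.608 along 0.2639 lat -0.0764 [-0.00217204 -0.29673356 -0.05269806] 45.2167
tray ang if lat .0715 -0.6268275584265112
```

```bash
cat > te.py <<'E'
from h import *
for n in ['scene','side','wrist']:
    p=camera(n)
    for q in tip_of('tray_end',p)[:1]:
        X=hit(p,q['location'][1],q['location'][0],.022,n=='wrist'); print(n,round(q['score'],2),np.round(X[:2],3),'ang',round(np.arctan2(X[1]-.238,X[0]-.366),3))
    save(p,'te_'+n)
E
python3 te.py
```

```text
scene 0.78 [0.585 0.085] ang -0.61
side 0.55 [0.576 0.068] ang -0.682
wrist 0.61 [0.578 0.083] ang -0.632
```

View pics/te_wrist.png

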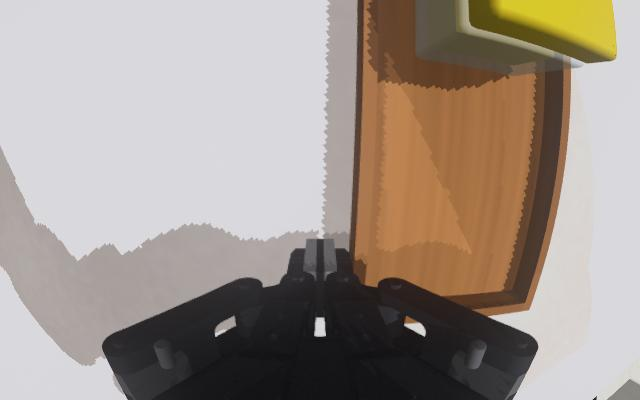

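The fingers are against the tray's -y side at (350,260). The tray is following and yellow is upright. Continuing.

Emit:
jog_arm([
  [2,0.5,0,-0.008],
  [3.1,0.8,0,-0.012],
  [3.9,1.1,0,-0.015],
  [3.9,1.1,0,-0.015],
  [3.9,1.1,0,-0.015],
  [3.9,1.1,0,-0.015],
  [3.9,1.1,0,-0.015],
  [3.9,1.1,0,-0.015],
  [3.9,1.1,0,-0.015],
  [3.9,1.1,0,-0.015],
])

```text
time_s: 46.35
tool_pos: [0.5664, 0.0503, 0.0363]
orientation: [[0.451, 0.892, 0.0], [0.892, -0.451, -0.0], [-0.0, 0.0, -1.0]]
force: [-0.7, -1.1, -0.4]
grip_width: 0.001
```

Emit:
jog_arm([
  [3.9,1.1,0,-0.015],
  [3.9,1.1,0,-0.015],
  [3.9,1.1,0,-0.015],
  [3.9,1.1,0,-0.015],
  [3.9,1.1,0,-0.015],
  [3.9,1.1,0,-0.015],
  [3.9,1.1,0,-0.015],
  [3.9,1.1,0,-0.015],
  [3.9,1.1,0,-0.015],
  [3.9,1.1,0,-0.015],
])

```text
time_s: 47.18
tool_pos: [0.5917, 0.0819, 0.0363]
orientation: [[0.313, 0.95, 0.0], [0.95, -0.313, -0.0], [0.0, 0.0, -1.0]]
force: [-0.2, -1.1, 0.8]
grip_width: -0.002
```

Emit:
jog_arm([
  [3.9,1.1,0,-0.015],
  [3.9,1.1,0,-0.015],
  [3.9,1.1,0,-0.015],
  [3.9,1.1,0,-0.015],
  [3.9,1.1,0,-0.015],
  [2.6,0.7,0,-0.01],
  [2,0.5,0,-0.008],
  [1.3,0.3,0,-0.005],
  [1.3,0.3,0,-0.005],
  [1.3,0.3,0,-0.005],
])

```text
time_s: 48.02
tool_pos: [0.6062, 0.1065, 0.0363]
orientation: [[0.21, 0.978, -0.0], [0.978, -0.21, -0.0], [-0.0, -0.0, -1.0]]
force: [0.3, -0.9, 0.2]
grip_width: 0.001
```

```bash
python3 geo.py; python3 te.py
```

```text
tool y ang -0.211 along 0.2625 lat -0.0782 [ 0.33457813 -0.88898525  0.16794139] 48.0167
tray ang if lat .0715 -0.23671364272476852
scene 0.71 [0.619 0.176] ang -0.24
side 0.61 [0.621 0.187] ang -0.197
wrist 0.61 [0.622 0.174] ang -0.245
```

Emit:
jog_arm([
  [2.6,0.7,0,-0.01],
  [3.1,0.8,0,-0.012],
  [3.1,0.8,0,-0.012],
  [3.1,0.8,0,-0.012],
  [3.1,0.8,0,-0.012],
  [3.1,0.8,0,-0.012],
  [2.6,0.7,0,-0.01],
  [2,0.5,0,-0.008],
  [1.3,0.3,0,-0.005],
  [1.3,0.3,0,-0.005],
])

```text
time_s: 49.15
tool_pos: [0.617, 0.1305, 0.0364]
orientation: [[0.113, 0.994, 0.0], [0.994, -0.113, -0.0], [-0.0, 0.0, -1.0]]
force: [1.4, -1.0, -1.0]
grip_width: -0.001
```

Emit:
jog_arm([
  [1.3,0.3,0,-0.005],
  [1.3,0.3,0,-0.005],
  [1.3,0.3,0,-0.005],
])

```text
time_s: 49.4
tool_pos: [0.6182, 0.1341, 0.0363]
orientation: [[0.098, 0.995, -0.0], [0.995, -0.098, -0.0], [-0.0, -0.0, -1.0]]
force: [1.1, -0.5, 0.3]
grip_width: 0.002
```

Emit:
jog_arm([
  [1.3,0.3,0,-0.005],
  [1.3,0.3,0,-0.005],
  [1.3,0.3,0,-0.005],
])

```text
time_s: 49.65
tool_pos: [0.6195, 0.138, 0.0363]
orientation: [[0.083, 0.997, -0.0], [0.997, -0.083, -0.0], [-0.0, -0.0, -1.0]]
force: [1.3, -0.4, 0.3]
grip_width: -0.0
```

Emit:
jog_arm([
  [1.3,0.3,0,-0.005],
  [1.3,0.3,0,-0.005],
  [1.3,0.3,0,-0.005],
])

```text
time_s: 49.9
tool_pos: [0.6207, 0.1418, 0.0363]
orientation: [[0.068, 0.998, -0.0], [0.998, -0.068, -0.0], [-0.0, -0.0, -1.0]]
force: [-0.1, -1.0, -0.7]
grip_width: -0.003
```

Emit:
jog_arm([
  [1.3,0.3,0,-0.005],
  [1.3,0.3,0,-0.005],
])

```text
time_s: 50.07
tool_pos: [0.6214, 0.1444, 0.0363]
orientation: [[0.058, 0.998, -0.0], [0.998, -0.058, 0.0], [0.0, -0.0, -1.0]]
force: [0.8, -0.9, 0.9]
grip_width: -0.001
```

Emit:
jog_arm([
  [1.3,0,0,0],
  [1.3,0,0,0],
])

```text
time_s: 50.23
tool_pos: [0.6216, 0.147, 0.0363]
orientation: [[0.059, 0.998, -0.0], [0.998, -0.059, 0.0], [0.0, -0.0, -1.0]]
force: [-0.5, -0.0, 0.2]
grip_width: -0.003
```

Emit:
jog_arm([
  [1.3,0,0,0],
])

```text
time_s: 50.32
tool_pos: [0.6216, 0.1483, 0.0363]
orientation: [[0.059, 0.998, -0.0], [0.998, -0.059, 0.0], [0.0, -0.0, -1.0]]
force: [-0.1, -0.6, -0.4]
grip_width: -0.0
```

Emit:
jog_arm([
  [1.3,0,0,0],
  [1.3,0,0,0],
])

```text
time_s: 50.48
tool_pos: [0.6218, 0.1507, 0.0363]
orientation: [[0.059, 0.998, -0.0], [0.998, -0.059, -0.001], [-0.001, -0.0, -1.0]]
force: [0.3, -4.2, 0.5]
grip_width: -0.001
```

Emit:
jog_arm([
  [1.3,0,0,0],
  [1.3,0,0,0],
])

```text
time_s: 50.65
tool_pos: [0.6218, 0.1509, 0.0363]
orientation: [[0.06, 0.998, -0.001], [0.998, -0.06, -0.006], [-0.006, -0.0, -1.0]]
force: [-0.7, -8.8, 1.7]
grip_width: 0.0
```

```bash
python3 geo.py; python3 te.py
```

```text
tool y ang -0.06 along 0.2606 lat -0.0716 [-0.69827895 -8.80282925  1.67779736] 50.65
tray ang if lat .0715 -0.06050316113534637
scene 0.59 [0.636 0.223] ang -0.054
side 0.92 [0.622 0.229] ang -0.035
wrist 0.67 [0.63  0.219] ang -0.071
```

The home stop is felt: 8.8 N with no further motion. I'll back off, rise and check.

Emit:
jog_arm([
  [0,0,0,0],
  [0,0,0,0],
  [-3,0,0,0],
  [-10,0,0,0],
  [-20,0,0,0],
  [-10,0,-20,0],
  [0,0,-35,0],
  [0,0,-40,0],
  [0,0,-40,0],
  [0,0,-40,0],
])

```text
time_s: 51.78
tool_pos: [0.6188, 0.1104, 0.2128]
orientation: [[0.059, 0.998, -0.001], [0.998, -0.059, 0.001], [0.001, -0.001, -1.0]]
force: [1.4, 0.5, 1.2]
grip_width: 0.003
```

Emit:
jog_arm([
  [0,0,-40,0],
  [0,0,-30,0],
  [-20,-20,0,0],
  [-30,-30,0,0],
  [-30,-30,0,0],
  [-30,-30,0,0],
  [0,0,0,0],
  [0,0,0,0],
])

```text
time_s: 52.45
tool_pos: [0.5032, 0.0077, 0.2812]
orientation: [[0.061, 0.998, -0.0], [0.998, -0.061, 0.001], [0.001, -0.0, -1.0]]
force: [1.0, 1.0, 0.5]
grip_width: 0.001
```

```bash
python3 geo.py; python3 te.py
python3 - <<'E'
import cv2,numpy as np
a=cv2.imread('pics/te_scene.png');b=cv2.imread('pics/te_side.png');w=cv2.imread('pics/te_wrist.png')
A=cv2.resize(a[130:310,190:430],(400,300));B=cv2.resize(b[130:310,200:440],(400,300))
b0=cv2.imread('pics/side0.png')[130:310,200:440]
cv2.imwrite('pics/fin.png',np.vstack([np.hstack([A,B]),np.hstack([cv2.resize(w,(400,300)),cv2.resize(b0,(400,300))])]))
E
```

```text
tool y ang -0.061 along 0.1511 lat -0.2215 [0.97466366 0.98110139 0.45165136] 52.45
tray ang if lat .0715 -0.763505046250267
scene 0.87 [0.634 0.23 ] ang -0.03
side 0.96 [0.63 0.22] ang -0.067
wrist 0.68 [0.63  0.217] ang -0.08
```

View pics/fin.png

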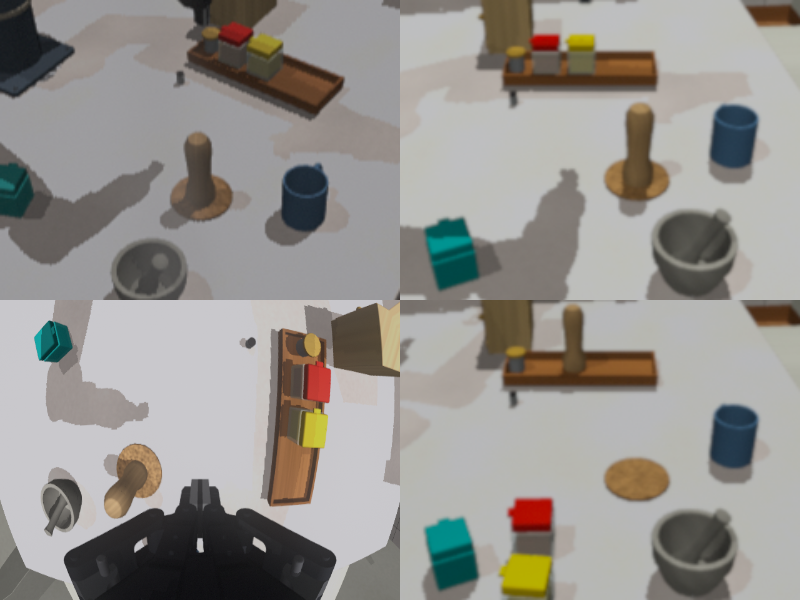

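The tray's outline in the side view matches the start picture. Both shakers stand in it, the grinder stands on the mat, and the bystanders are unmoved. One last check for a hidden green shaker before I hand in.

Run:
```python
from h import *
n=0
for f in ['scene0','side0','wrist0','te_scene','te_side','te_wrist','w3','w6']:
    H,S,V=cv2.split(cv2.cvtColor(cv2.imread(f'pics/{f}.png'),cv2.COLOR_BGR2HSV)); k=int(((H>45)&(H<80)&(S>110)&(V>50)).sum()); n+=k; print(f,k)
if n<30: print(hand_in())
```

```text
scene0 59
side0 1231
wrist0 0
te_scene 59
te_side 820
te_wrist 0
w3 0
w6 0
```

Run:
```python
from h import *
for f in ['scene0','side0','te_side']:
    im=cv2.imread(f'pics/{f}.png');H,S,V=cv2.split(cv2.cvtColor(im,cv2.COLOR_BGR2HSV)); m=((H>45)&(H<80)&(S>110)&(V>50)).astype(np.uint8)
    st=cv2.connectedComponentsWithStats(m)[2]; print(f,[r.tolist() for r in st[1:] if r[4]>8][:8])
im=cv2.imread('pics/side0.png'); a=cv2.imread('pics/scene0.png'); cv2.imwrite('pics/full.png',np.vstack([cv2.resize(im,(480,300)),cv2.resize(a,(480,300))]))
```

```text
scene0 [[238, 54, 13, 7, 59]]
side0 [[101, 21, 24, 69, 523], [88, 46, 16, 43, 258], [211, 62, 8, 10, 45], [221, 70, 7, 10, 39], [201, 73, 3, 6, 12], [120, 89, 22, 34, 321], [110, 91, 4, 11, 15]]
te_side [[88, 46, 26, 46, 483], [200, 62, 19, 18, 181], [220, 70, 8, 11, 57], [110, 91, 4, 11, 21], [99, 93, 10, 16, 69]]
```

View pics/full.png

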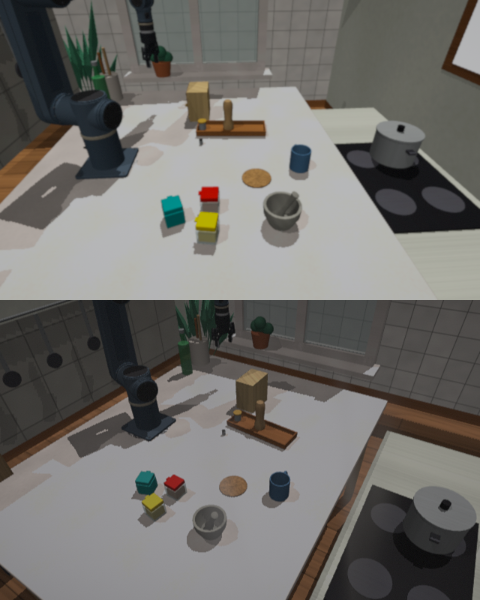

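The green pixels are plants and a bottle at the back wall (upper picture, around (90,60) and (160,55)). There is no green shaker on the ledge, so I'm handing in.

```bash
python3 -c "
from h import *
print(hand_in())"
```

```text
the job is handed in; nothing more can be done
None
```

I did the whole job and handed it in at about 52 s.

- **Tray out:** I pushed the free end until the force rose to about 8 N with no further motion, at about 0.98 rad of swing.
- **Grinder:** it now stands on the cork mat.
- **Shakers:** red and yellow stand upright in the tray, about 60 and 135 mm from the pivot. Green was absent, and I left the turquoise look-alike alone.
- **Tray home:** I pushed it back by its free end until it met the hard stop, at 8.8 N with no further motion.

**Last checks:**
- The last side view matches the starting tray position, both shakers are standing, and the grinder is within the mat.
- The mortar, box and mug look unmoved, and the arm is clear of everything.
- The network's readings of the tray's home angle scattered, from -0.03 to -0.08 rad. I relied on the felt stop and the finger geometry instead, which gave -0.06 rad, the same as at the start.

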